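Clamp a wooden hoop in the nailing jig

TASK

Lift the larger wooden hoop up off its post and lay it flat in the nailing jig, over the round locating disc. Then push the wooden jaw up against the hoop, swing the latch's wire loop over so that its bar drops behind the keeper on the jaw, and push the lever over past its toggle point until it lies fully flat, so that the hoop is clamped. Leave the smaller hoop, the hammer and the jar where they are.

Things in the scene. Friction and masses are not known exactly. Their poses are not given: they have to be found in the camera images.
- hoop_center (a point): The larger plywood hoop: a flat ring 135 mm outside, 90 mm inside (rim 22.5 mm wide), 24 mm thick, about 130 g. Point: middle of its hole, half-way up. At the start it hangs level over the post of stand A, which may stand in either of two places.
- stand_a: Fixed wooden stand of the larger hoop. Origin: foot centre, on the bench. Round foot 100 mm across, 8 mm high; four arms in an X at 45 degrees to the stand's x and y, 12 mm wide, 8 mm thick, reaching 56 mm out, tops at z = 30 mm (the hoop's underside); centre post 28 mm across up to z = 30 mm, then a pin 16 mm across with its top at z = 80 mm.
- small_hoop_center (a point): A smaller hoop, 104 mm outside, 68 mm inside, 20 mm thick, on another such stand; not to be moved. Point: middle of its hole, half-way up.
- seat (a point): Where the hoop's centre belongs in the jig, 12 mm above the jig's 18 mm base, over the middle of a locating disc (76 mm across, 5 mm high; the hoop has about 7 mm of play each way around it). Axes are the jig's: y from the jaw to the fixed fence, x away from the robot, z up. Fence: face at y = +71.5 mm (4 mm clear of a centred hoop), x from -75 to 75 mm, 28 mm thick, top 20 mm above this point.
- jaw (a joint): Sliding wooden jaw, m: 0 when its face is 135 mm from the fence (just touching a hoop that lies against the fence), growing as it opens, up to 0.045. It starts open by 30 to 42 mm and stays where it is put (about 2 N to slide it).
- jaw_back (a point): On the jaw's back face (away from the fence; push it here towards +y), half-way up: the top is 16 mm above, the jig's base 16 mm below. It lies 55 mm in -x of the seat's centre line. The jaw reaches from 105 mm in -x to 120 mm in +x of this point and is 50 mm thick along y.
- keeper_base (a point): Foot of the keeper, a steel plate standing on the jaw's top: 32 mm wide (x), 7 mm thick (y), 18 mm high, its top leaning 2 mm towards -y. Point: centre of its foot. Axes are the jig's. The loop's bar must lie on its -y side, the side away from the lever.
- keeper (a joint): How far the keeper is drawn towards +y against its stiff spring (5 N per mm), m; 0 when free, some 0.002 to 0.006 with the latch closed on the clamped hoop.
- lever_pivot (a point): The fixed hinge axis (along the jig's x) of the latch lever, 58 mm above the bench, 125 mm in -x of the seat. Axes are the jig's.
- lever (a joint): Lever angle, rad: 0 = closed, flat, pointing to the jig's +y; grows as it is raised and swung over towards -y (1.57 upright), stop at 2.2. Starts at 1.9 to 2.15, leaning over towards the jaw; stays where left (friction 0.06 Nm) unless the hooked loop pulls it. The pull peaks at 0.2 rad (toggle point): below that it holds the lever shut; let go above about 0.5, the lever springs back.
- lever_tip (a point): Tip of the lever, 80 mm from its pivot. The lever is a steel bar 24 mm wide and 8 mm thick with a 30 mm wide black grip near its tip.
- loop_hinge (a point): Axis (along x) on the lever about which the wire loop swings freely: 14 mm from the lever's pivot, moving with the lever (0.2 rad behind the lever's angle).
- loop_bar (a point): Middle of the loop's crossbar, a 9 mm rod along the jig's x, 95 mm from the loop's hinge. The U loop (legs 58 mm apart, 45 g) straddles the lever and falls by its weight. It starts folded back on the +y side, sloping up 0.2 to 0.6 rad, bar uppermost. Pushed up over the top towards -y it falls; with jaw on hoop and lever as at start, the bar lands some 12 mm behind the keeper.
- hammer: A hammer 260 mm long lying beyond the jig; leave it. Origin: under its middle.
- nail_jar: A jar 68 mm across, 85 mm high; leave it. Origin: centre of its underside.
There are look-alikes about, which are no part of the job. Leave any black or green look-alike of the part that bears hoop_center alone.

How it is judged:
By the outcome, as a careful person would: the job done as asked, in the order asked, and still so for the second after the job is handed in, with the robot touching nothing.
It also fails if it takes over 72 s, if anything falls off the work surface, if the arm or the gripper's body presses on something with over 40 N, if the wrist force passes 120 N, or if a joint passes its speed limit or range.

ROBOT

A 6-joint arm with a two-finger parallel gripper is mounted at the origin on the work surface. World frame = base frame: x ahead of the robot, y to its left, z up, the work surface at z = 0. Lengths are in m, angles in rad, forces in N, time in s.
With the tool pointing down it reaches from about 0.3 to 0.825 m from the base axis. Payload 5.4 kg.
Tool frame: the origin (TCP) lies where the fingers leave the gripper's body, on its centre line; the fingertips stand 88 mm ahead of it and the grasp point (between the pads) lies 69 mm ahead of it; z points along the fingers, y is the line along which they close (so a half turn about z gives the same grasp; the last joint's range is limited). The gripper opens to 92 mm and grips with 3 to 60 N. Pads are 20 mm wide; open, the fingers measure 128 mm over their backs; the gripper's body (75 mm by 189 mm) begins 69 mm behind the grasp point.
Start: joints at [0.908, 0.158, 1.597, -0, 1.386, -0.21], TCP at [0.252, 0.517, 0.303] pointing down, gripper open.
Joint ranges: [-2.91, 2.91], [-0.94, 2.29], [0.18, 2.7], [-1.29, 4.43], [0.17, 2.64], [-3, 3]. Speed limits (rad/s): [2.57, 2.57, 3.14, 3.14, 3.14, 3.14].

INTERFACE

Orientations are given as [roll, pitch, yaw] about the fixed x, y, z axes, in that order (R = Rz(yaw) Ry(pitch) Rx(roll)).
In Python, from bench import bot gives the robot as it stands.
- The arm moves only by the tool carry_out, never from a script. Its arguments are lists of equal length, an entry for each row: "hand": the closure, from 0 (fully open) to 1 (shut); "delta_pos": the shift along the world's x, y, z in m, a list of three; "twist": the turn about the world's z in degrees. In form: {"hand": [hand, ...], "delta_pos": [[tx, ty, tz], ...], "twist": [twist, ...]}. A call has 1 to 20 rows; each row is the pose to reach, as a shift and turn from the pose commanded when the call began; what a row does not reach only later rows make up. A row lasts 1/10 s, in which the tool goes at most 50 mm and 8.59 degrees, less where a joint would pass 70% of its speed; a pose out of reach is approached as far as the arm can. A call with a gripper value outside its range is refused whole. The fingers move at their own pace and stop on an object; "force" is the grip in N (left out, the last holds). Time passes only in rows, so rows that repeat a pose let the fingers close. It gives the time, the measured TCP pose, the force, the opening and the grip force at its end, in the units of the state.
- bot.sense(): the state, without advancing time (a new reading comes with each control period).
- bot.read_camera(name): name is "scene" or "top" or "wrist"; returns (picture, depth): 400x640x3 uint8, red, green, blue; 400x640 float32, m along the optical axis (not along the pixel's ray), 0 where there is no reading.
- bot.camera_info(name): a dict with "vertical_fov" (degrees; the focal length in pixels is half the picture's height over the tangent of half this angle, whatever the lens; pixels are square), "cx", "cy" (the principal point, pixels), "distortion" ([k1, k2, p1, p2, k3] as OpenCV has them; the pictures are not rectified), "R" (3x3) and "t" (3): a world point X has camera coordinates R X + t. Camera axes: x right, y down, z forward; pixel columns grow to the right and rows downward; lengths in m; the calibration is good to about 2 mm. A picture is of the moment at which its call begins: read the wrist's pose just before it. camera_info takes no time and is no camera call; for the wrist camera it gives the pose at the moment of the call.
- bot.sign_off(): hands the job in; it is judged then, once.
Trained networks look in the newest picture that a camera, given by its name, has taken for a name from the list of things; names that differ only in an ending like _2 or _b are one class to them, and where a whole thing is asked for, a point or a joint stands for the part that bears it (a point fixed in the world has none). Each returns a list of dicts, best first, with "conf" (0 to 1); they miss things now and then, are a little off and sometimes report something else, mostly with a low value. They report only what shows in the picture. A call takes as long as a camera call. They do not tell look-alikes from the thing itself.
- bot.silhouettes(camera, name): "mask" (400x640 bool, what is visible of it) and "location" ([row, column] in pixels, amid what is visible of it).
The state is a dict: "t": time; "qpos": joint angles; "dq": joint speeds; "effort": joint torques, N m; "ee_pos": TCP position; "ee_rot": TCP orientation; "force": force on the tool from outside, world axes, zero at the start; "torque": the same for the moment, N m; "grip_width": opening from 0.0 (shut) to 1.0 (fully open); "gripper_force": force on a finger pad.
Only numpy, scipy, OpenCV 4.12 (cv2) and the standard library are available. Lean on these libraries where they do the work, as an engineer would, in place of code of your own. Each camera call takes 0.05 s, during which the arm holds its last target. There are 200 camera calls.

## Working session

There is one attempt and no reset: what is moved stays moved. The work goes in short steps, Python scripts to look and compute and a tool call to move; the robot and the scene stay as the last step left them, time stands still between calls to the robot, and variables do not carry over. Pictures are saved under pics/ and viewed, at most 13 in all, crops included, and the job is handed in when it is done.

Besides the shell and the picture viewer there is one more tool, called after "Request:" as name(argument=value, ...), one argument or row to a line, values as JSON. carry_out: Moves the arm, as the interface text tells. Its arguments: {"type":"object","properties":{"hand":{"type":"array","items":{"type":"number"}},"delta_pos":{"type":"array","items":{"type":"array","items":{"type":"number"}}},"twist":{"type":"array","items":{"type":"number"}},"force":{"type":"number"}},"required":["hand","delta_pos","twist"]}

```bash
ls; mkdir -p pics; cat > h.py <<'E'
import numpy as np, cv2
from bench import bot
def K(ci):
    f=200/np.tan(np.radians(ci['vertical_fov'])/2)
    return np.array([[f,0,ci['cx']],[0,f,ci['cy']],[0,0,1.]]),np.array(ci['distortion'],float)
def shot(n,save=None):
    ci=bot.camera_info(n); p,d=bot.read_camera(n)
    if save: cv2.imwrite('pics/'+save,p[:,:,::-1])
    return ci,p,d
def cloud(ci,d):
    k,D=K(ci); v,u=np.mgrid[0:400,0:640]
    uv=np.stack([u,v],-1).reshape(-1,1,2).astype(float)
    n=cv2.undistortPoints(uv,k,D).reshape(400,640,2)
    X=np.concatenate([n*d[...,None],d[...,None]],-1)
    W=(X-np.array(ci['t']))@np.array(ci['R']); W[d<=0]=np.nan
    return W
def proj(ci,P):
    k,D=K(ci); r,_=cv2.Rodrigues(np.array(ci['R']))
    return cv2.projectPoints(np.array(P,float).reshape(-1,3),r,np.array(ci['t'],float),k,D)[0].reshape(-1,2)
E
python3 - <<'E'
from h import *
a=shot('scene','s1.png');b=shot('top','t1.png')
np.savez('t1.npz',W=cloud(a[0],a[2]),T=cloud(b[0],b[2]))
for n in('scene','top'):
    ci=bot.camera_info(n);print(n,-np.array(ci['R']).T@ci['t'])
s=bot.sense();print(s['t'],s['ee_pos'],s['ee_rot'])
E
```

```text
pics
scene [1.08874673 0.66369935 0.72018493]
top [0.28310029 0.02647769 1.17756368]
0.1 [0.25130472 0.51672779 0.30183853] [-3.13995956e+00 -3.45976690e-04  2.68885027e+00]
```

View pics/s1.png

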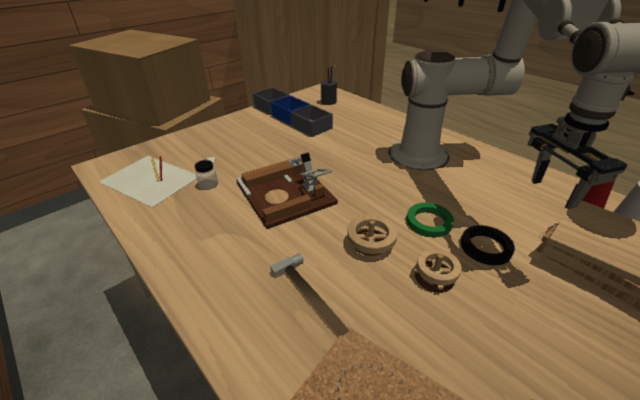

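View pics/t1.png

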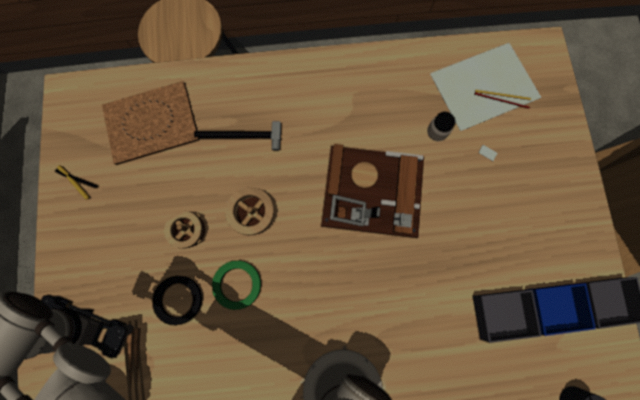

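The larger wooden hoop is at top (250,212) and scene (372,236). It could be confused with the small wooden hoop at top (185,230), the green ring at (238,284) and the black ring at (177,299). I choose (250,212): it is wood, on a stand, and the larger of the two. The jig disc is at top (364,175), the jaw at (408,185), the fence at (335,170) and the latch at (350,211).

```bash
python3 - <<'E'
from h import *
z=np.load('t1.npz');T=z['T'];W=z['W']
im=cv2.imread('pics/t1.png')
c=cv2.resize(im[130:250,220:430],None,fx=3.8,fy=3.8,interpolation=cv2.INTER_CUBIC)
cv2.imwrite('pics/c1.png',c)
def circ(P,lo,hi,c0,R):
    m=(P[...,2]>lo)&(P[...,2]<hi)&(np.hypot(P[...,0]-c0[0],P[...,1]-c0[1])<R)
    return P[m]
for nm,(u,v) in dict(big=(250,212),small=(185,230),disc=(364,175),base=(385,178),jaw=(408,175),fence=(336,165),jar=(443,122)).items():
    print(nm,np.round(np.nanmedian(T[v-2:v+3,u-2:u+3].reshape(-1,3),0),3))
for g in((250,212),(185,230)):
    p=np.nanmedian(T[g[1]-3:g[1]+4,g[0]-3:g[0]+4].reshape(-1,3),0)
    for P,n in((T,'top'),(W,'scene')):
        q=circ(P,.040,.068,p,.085); q=q[np.hypot(*(q[:,:2]-p[:2]).T)>.02]
        (cx,cy),r=cv2.minEnclosingCircle(q[:,:2].astype(np.float32)); print(n,len(q),cx,cy,r,np.median(q[:,2]))
# jig base corners, jaw, fence rects
p=T[178,385]
for P,n in((T,'top'),(W,'scene')):
  q=circ(P,.010,.026,p,.2)
  print(n,'base',cv2.minAreaRect(q[:,:2].astype(np.float32)))
  q=circ(P,.042,.058,p,.2); print(len(q))
  np.save('q_'+n,q)
  for s in(1,-1):
    d=q[(q[:,1]-p[1])*s>(.03 if s>0 else -.0)]
    print(s,len(d),cv2.minAreaRect(d[:,:2].astype(np.float32)),np.median(d[:,2]))
E
```

```text
big [0.499 0.203 0.06 ]
small [0.469 0.391 0.036]
disc [ 0.581 -0.128  0.024]
base [ 0.566 -0.189  0.021]
jaw [ 0.561 -0.25   0.051]
fence [ 0.612 -0.049  0.051]
jar [ 0.697 -0.364  0.087]
top 1051 0.5065429210662842 0.20809854567050934 0.06786265969276428 0.05546865953137595
scene 1013 0.5079413652420044 0.2063681185245514 0.06915254890918732 0.05450123310577382
top 693 0.4724525809288025 0.3965398371219635 0.05312357842922211 0.051188484157371955
scene 790 0.47370445728302 0.39623358845710754 0.05361251160502434 0.05032926984678869
top base ((0.5694456100463867, -0.17575857043266296), (0.31705406308174133, 0.322571337223053), 77.04169464111328)
1959
1 582 ((0.5563943982124329, -0.05241651460528374), (0.2412705272436142, 0.07686981558799744), 8.662264823913574) 0.05191231823527506
-1 1373 ((0.5566933155059814, -0.25749510526657104), (0.09340772032737732, 0.3287114202976227), 65.21209716796875) 0.0514422751893695
scene base ((0.5643396377563477, -0.17649313807487488), (0.34084179997444153, 0.2967836558818817), 85.16645812988281)
1083
1 479 ((0.5585019588470459, -0.05578885227441788), (0.23738354444503784, 0.08646196126937866), 11.987933158874512) 0.05066847282517755
-1 604 ((0.5622047781944275, -0.2592015266418457), (0.08982118964195251, 0.31783825159072876), 67.39163970947266) 0.050923767393089805
```

View pics/c1.png

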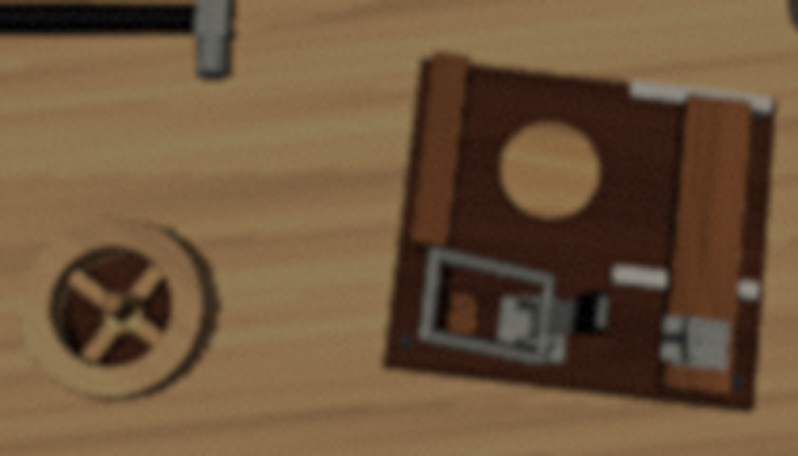

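The crop shows the wooden hoop at (120,308) on X arms that run diagonally in the image, so its far (+x) side is free between the arms. The disc is at (550,170), the loop is folded to +y at (490,300), the lever grip is at (590,312) and the keeper at (700,340).

```bash
python3 - <<'E'
from h import *
ci=bot.camera_info('top');k,D=K(ci);R=np.array(ci['R']);t=np.array(ci['t']);C=-R.T@t
im=cv2.imread('pics/t1.png')
def ray(uv,z):
    n=cv2.undistortPoints(np.array(uv,float).reshape(-1,1,2),k,D).reshape(-1,2)
    d=np.c_[n,np.ones(len(n))]@R; return C+d*((z-C[2])/d[:,2])[:,None]
# disc
g=im.astype(int).sum(2); sub=g[155:197,343:385]; m=(sub>g[170:180,360:370].mean()*.7)&True
n,l,s,c=cv2.connectedComponentsWithStats(m.astype(np.uint8)); L=l[20,21]
ys,xs=np.where(l==L); P=ray(np.c_[xs+343,ys+155],.023)
c=P.mean(0); print('disc',len(xs),c,'diam est',P.max(0)-P.min(0))
# edges from crop pixels /3.8+offset
def cp(a,z): a=np.array(a,float); return ray((a+.5)/3.8-.5+[220,130],z)
B=cp([[423,60],[773,100],[752,408],[387,366]],.018); print('base corners\n',B.round(3))
for i in range(4):
    e=B[(i+1)%4]-B[i]; print(np.hypot(*e[:2]).round(3),np.degrees(np.arctan2(e[1],e[0])).round(1))
F=cp([[467,57],[450,243],[432,55],[414,240]],.050);print('fence',F.round(3))
J=cp([[687,98],[668,380],[748,102],[728,390]],.050);print('jaw face/back',J.round(3))
kp=cp([[672,340]],.050);print('keeper',kp)
T=np.load('t1.npz')['T']
q=T[150:240,325:425].reshape(-1,3); q=q[q[:,2]>.058]
for z0 in np.arange(.058,.15,.01):
    w=q[(q[:,2]>=z0)&(q[:,2]<z0+.01)]
    if len(w): print(z0.round(3),len(w),w.min(0).round(3),w.max(0).round(3))
E
```

```text
disc 494 [ 0.582934   -0.12936088  0.023     ] diam est [0.07133288 0.07413698 0.        ]
base corners
 [[ 0.683 -0.043  0.018]
 [ 0.623 -0.311  0.018]
 [ 0.386 -0.258  0.018]
 [ 0.446  0.01   0.018]]
0.275 -102.6
0.243 167.4
0.275 77.5
0.243 -12.5
fence [[ 0.671 -0.074  0.05 ]
 [ 0.528 -0.045  0.05 ]
 [ 0.675 -0.048  0.05 ]
 [ 0.533 -0.019  0.05 ]]
jaw face/back [[ 0.622 -0.237  0.05 ]
 [ 0.41  -0.192  0.05 ]
 [ 0.614 -0.283  0.05 ]
 [ 0.398 -0.235  0.05 ]]
keeper [[ 0.43885102 -0.19929546  0.05      ]]
0.058 94 [ 0.422 -0.23   0.058] [ 0.575 -0.036  0.068]
0.068 82 [ 0.424 -0.216  0.068] [ 0.494 -0.086  0.078]
0.078 72 [ 0.431 -0.114  0.078] [ 0.498 -0.072  0.088]
0.088 67 [ 0.435 -0.121  0.088] [ 0.502 -0.053  0.098]
0.098 69 [ 0.44  -0.125  0.098] [ 0.505 -0.034  0.108]
0.108 83 [ 0.442 -0.131  0.108] [ 0.51  -0.014  0.118]
0.118 120 [ 0.44  -0.143  0.118] [ 0.51  -0.013  0.128]
0.128 26 [ 0.441 -0.141  0.128] [ 0.467 -0.13   0.132]
```

Request:
carry_out(
  hand=[0.45, 0.45, 0.45, 0.45, 0.45, 0.45, 0.45, 0.45, 0.45, 0.45],
  delta_pos=[
    [0.03, -0.03, 0],
    [0.06, -0.06, 0],
    [0.1, -0.1, 0],
    [0.14, -0.14, -0.01],
    [0.17, -0.18, -0.02],
    [0.2, -0.22, -0.03],
    [0.23, -0.26, -0.04],
    [0.26, -0.29, -0.04],
    [0.29, -0.31, -0.04],
    [0.31, -0.316, -0.04],
  ],
  twist=[-8, -16, -24, -32, -40, -48, -56, -64, -70.5, -70.5],
  force=30,
)

```text
t: 1.1
ee_pos: [0.5635, 0.1977, 0.262]
ee_rot: [-3.141, 0.001, 1.452]
force: [-0.3, 0.6, 0.3]
grip_width: 0.551
gripper_force: 0.0
```

```bash
python3 - <<'E'
from h import *
ci,p,d=shot('wrist','w1.png'); W=cloud(ci,d)
print('cam',-np.array(ci['R']).T@ci['t'])
q=W.reshape(-1,3); q=q[(q[:,2]>.045)&(q[:,2]<.062)&(np.hypot(q[:,0]-.507,q[:,1]-.207)<.09)]
q=q[np.hypot(q[:,0]-.507,q[:,1]-.207)>.02]
print(len(q),cv2.minEnclosingCircle(q[:,:2].astype(np.float32)),np.median(q[:,2]))
q2=q
from scipy.optimize import least_squares
E
```

```text
cam [0.57157819 0.26806858 0.34344224]
8768 ((0.5066230297088623, 0.20827718079090118), 0.06746165454387665) 0.053357646004210696
```

View pics/w1.png

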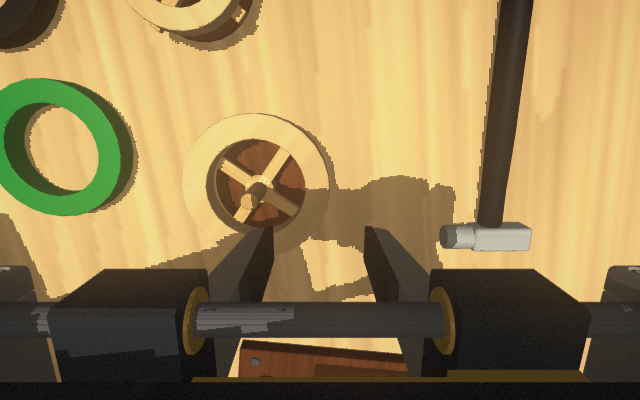

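The wrist view shows the larger hoop at (257,183) with a fitted radius of 67.5 mm, so it is the right one. Its +x side (image right) lies between the arms.

Request:
carry_out(
  hand=[0.57, 0.57, 0.57, 0.57, 0.57, 0.57],
  delta_pos=[
    [0, -0.004, -0.02],
    [0, -0.004, -0.05],
    [0, -0.004, -0.06],
    [0, -0.004, -0.06],
    [0, -0.004, -0.06],
    [0, -0.004, -0.06],
  ],
  twist=[-5.5, -5.5, -5.5, -5.5, -5.5, -5.5],
)

```text
t: 1.75
ee_pos: [0.5623, 0.1974, 0.2045]
ee_rot: [3.139, -0.001, 1.363]
force: [1.2, 0.1, -0.2]
grip_width: 0.426
gripper_force: 0.0
```

Request:
carry_out(
  hand=[0.57, 0.57, 0.57, 0.57, 0.9, 0.9, 0.9, 0.9, 0.9, 0.9],
  delta_pos=[
    [-0.001, -0.001, -0.03],
    [-0.001, -0.001, -0.06],
    [-0.001, -0.001, -0.0795],
    [-0.001, -0.001, -0.0795],
    [-0.001, -0.001, -0.0795],
    [-0.001, -0.001, -0.0795],
    [-0.001, -0.001, -0.0795],
    [-0.001, -0.001, -0.0795],
    [-0.001, -0.001, -0.0795],
    [-0.001, -0.001, -0.0795],
  ],
  twist=[0, 0, 0, 0, 0, 0, 0, 0, 0, 0],
  force=30,
)

```text
t: 2.75
ee_pos: [0.562, 0.1963, 0.1254]
ee_rot: [3.138, -0.001, 1.362]
force: [0.0, -0.4, 7.3]
grip_width: 0.244
gripper_force: 29.3
```

Request:
carry_out(
  hand=[0.9, 0.9, 0.9, 0.9, 0.9, 0.9, 0.9, 0.9, 0.9, 0.9, 0.9, 0.9, 0.9, 0.9, 0.9, 0.9],
  delta_pos=[
    [0, 0, 0.01],
    [0, 0, 0.03],
    [0, 0, 0.06],
    [0.01, 0, 0.09],
    [0.04, -0.02, 0.12],
    [0.07, -0.05, 0.125],
    [0.076, -0.09, 0.125],
    [0.076, -0.13, 0.125],
    [0.076, -0.17, 0.125],
    [0.076, -0.21, 0.125],
    [0.076, -0.25, 0.125],
    [0.076, -0.29, 0.125],
    [0.076, -0.32, 0.12],
    [0.076, -0.338, 0.1],
    [0.076, -0.338, 0.08],
    [0.076, -0.338, 0.08],
  ],
  twist=[0, 0, 0, 0, 0, 0, 0, 0, 0, 0, 0, 0, 0, 0, 0, 0],
)

```text
t: 4.35
ee_pos: [0.6345, -0.1419, 0.1999]
ee_rot: [-3.135, -0.001, 1.361]
force: [-0.8, -0.1, -0.7]
grip_width: 0.246
gripper_force: 29.3
```

```bash
python3 - <<'E'
from h import *
s=bot.sense();print(s['t'],s['ee_pos'],s['ee_rot'],s['force'])
ci,p,d=shot('wrist','w2.png'); W=cloud(ci,d); np.save('w2',W)
b=shot('top','t2.png')
q=W.reshape(-1,3); m=(q[:,2]>.09)&(q[:,2]<.155)&(np.hypot(q[:,0]-.583,q[:,1]+.129)<.1)&(q[:,0]<.6)
q=q[m];print(len(q),np.percentile(q[:,2],[5,50,95]),cv2.minEnclosingCircle(q[:,:2].astype(np.float32)))
A=np.c_[q[:,:2],np.ones(len(q))];print(np.linalg.lstsq(A,q[:,2],rcond=None)[0])
im=np.vstack([cv2.imread('pics/w2.png'),cv2.resize(cv2.imread('pics/t2.png')[130:250,260:452],(640,400))])
cv2.imwrite('pics/w2v.png',cv2.resize(im,(480,600)))
E
```

```text
4.35 [ 0.6345146  -0.14188358  0.19987398] [-3.13487863e+00 -1.44624917e-03  1.36102404e+00] [-0.75353006 -0.13699066 -0.7056279 ]
13517 [0.11028645 0.12828953 0.12943069] ((0.5530020594596863, -0.12915050983428955), 0.07890216261148453)
[ 0.11971903 -0.05392279  0.05498531]
```

View pics/w2v.png

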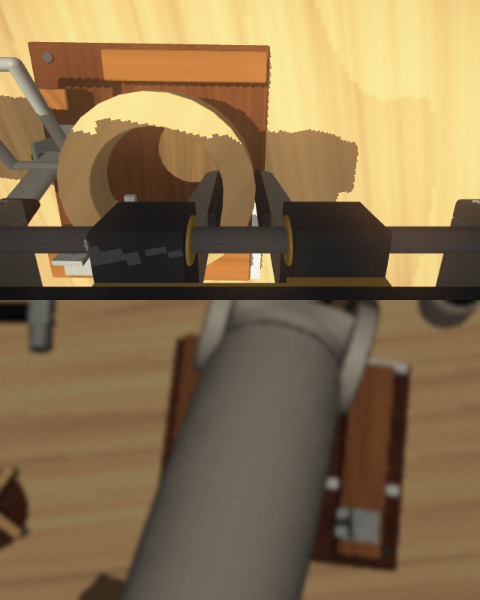

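The wrist view shows the hoop held level at (155,170), with the disc visible through its hole at (185,150) and the fence at (185,65). I'll refine the offsets from the depth data.

```bash
python3 - <<'E'
from h import *
from scipy.optimize import least_squares
W=np.load('w2.npy');im=cv2.imread('pics/w2.png').astype(int)
q=W.reshape(-1,3)
th=np.radians(-12.2);ex=np.array([np.cos(th),np.sin(th)]);ey=np.array([-ex[1],ex[0]])
m=(q[:,2]>.124)&(q[:,2]<.135)&(np.hypot(q[:,0]-.583,q[:,1]+.129)<.078)
h=q[m];A=np.c_[h[:,:2]-[.58,-.13],np.ones(len(h))];print('plane',np.linalg.lstsq(A,h[:,2],rcond=None)[0])
ang=np.arctan2(h[:,1]+.129,h[:,0]-.58);b=np.digitize(ang,np.linspace(-np.pi,np.pi,73))
o=[];
for i in np.unique(b):
    z=h[b==i]; r=np.hypot(z[:,0]-.58,z[:,1]+.129)
    if len(z)>20:
        z1=z[np.argmax(r)]
        if r.max()>.055:o.append(z1)
o=np.array(o);f=least_squares(lambda p:np.hypot(o[:,0]-p[0],o[:,1]-p[1])-.0675,[.58,-.13],loss='soft_l1',f_scale=.001);print('hoop',f.x,len(o),np.abs(f.fun).max())
# fence
m=(q[:,2]>.046)&(q[:,2]<.056)&(np.abs(q[:,0]-.6)<.1)&(q[:,1]>-.09)&(q[:,1]<0)
fz=q[m]; print('fence',len(fz),np.median(fz[:,2]),cv2.minAreaRect(fz[:,:2].astype(np.float32)))
S=np.array([.583,-.129]);l=(fz[:,:2]-S)@np.c_[ex,ey];print('fence local',np.percentile(l,[1,99],axis=0))
# disc through hole
m=(q[:,2]>.0205)&(q[:,2]<.028)&(np.hypot(q[:,0]-.583,q[:,1]+.129)<.05)
dd=q[m];print('disc',len(dd),dd.min(0),dd.max(0))
E
```

```text
plane [-0.00442586  0.00197343  0.1281534 ]
hoop [ 0.57931669 -0.12975436] 52 0.014007990475862611
fence 9471 0.04943423524341218 ((0.6030411720275879, -0.04551303759217262), (0.028155723586678505, 0.15013910830020905), 77.13174438476562)
fence local [[-0.07050212  0.0719418 ]
 [ 0.07517389  0.09949832]]
disc 3623 [ 0.54680862 -0.16670242  0.02056874] [ 0.60554602 -0.09897081  0.02457483]
```

Request:
carry_out(
  hand=[0.9, 0.9, 0.9, 0.9, 0.9, 0.9, 0.9, 0.9, 0.6, 0.57, 0.57, 0.57],
  delta_pos=[
    [0.0045, 0, -0.02],
    [0.0045, 0, -0.04],
    [0.0045, 0, -0.055],
    [0.0045, 0, -0.065],
    [0.0045, 0, -0.075],
    [0.0045, 0, -0.083],
    [0.0045, 0, -0.085],
    [0.0045, 0, -0.085],
    [0.0045, 0, -0.085],
    [0.0045, 0, -0.085],
    [0.0045, 0, -0.085],
    [0.0045, 0, -0.085],
  ],
  twist=[0, 0, 0, 0, 0, 0, 0, 0, 0, 0, 0, 0],
)

```text
t: 5.65
ee_pos: [0.6413, -0.1421, 0.1187]
ee_rot: [3.141, 0.0, 1.362]
force: [-0.1, 0.6, -0.2]
grip_width: 0.432
gripper_force: 0.0
```

Request:
carry_out(
  hand=[0.5, 0.5, 0.5, 0.5, 0.5, 0.6, 0.7, 0.8, 0.9, 1, 1, 1, 1, 1, 1],
  delta_pos=[
    [0, 0, 0.02],
    [0, 0, 0.05],
    [0, 0, 0.09],
    [0, 0, 0.13],
    [-0.01, -0.02, 0.15],
    [-0.03, -0.04, 0.15],
    [-0.05, -0.06, 0.15],
    [-0.07, -0.09, 0.15],
    [-0.09, -0.12, 0.15],
    [-0.11, -0.14, 0.15],
    [-0.1266, -0.1556, 0.15],
    [-0.1266, -0.1556, 0.15],
    [-0.1266, -0.1556, 0.15],
    [-0.1266, -0.1556, 0.15],
    [-0.1266, -0.1556, 0.15],
  ],
  twist=[0, 0, 0, 8, 16, 24, 32, 40, 48, 56, 64, 72, 80, 89, 89],
)

```text
t: 7.15
ee_pos: [0.5144, -0.2977, 0.2684]
ee_rot: [-3.141, 0.0, 2.916]
force: [0.4, 0.5, -0.4]
grip_width: 0.002
gripper_force: 0.0
```

```bash
cat >> h.py <<'E'
S=np.array([.584,-.1289]);th=np.radians(-12.8);ex=np.array([np.cos(th),np.sin(th)]);ey=np.array([-ex[1],ex[0]])
def loc(q): return np.c_[(q[...,:2]-S)@np.c_[ex,ey],q[...,2]]
def wor(x,y): return S+x*ex+y*ey
E
python3 - <<'E'
from h import *
s=bot.sense();print(s['t'],s['ee_pos'],s['ee_rot'],s['force'])
a=shot('scene','s3.png');b=shot('wrist','w3.png')
v=cv2.resize(cv2.imread('pics/s3.png')[140:240,220:380],(640,400))
cv2.imwrite('pics/v3.png',cv2.resize(np.vstack([v,cv2.imread('pics/w3.png')]),(480,600)))
for n,x in(('s',a),('w',b)):
    q=loc(cloud(x[0],x[2]).reshape(-1,3)); np.save('l3'+n,q)
    h=q[(q[:,2]>.036)&(q[:,2]<.047)&(np.hypot(q[:,0],q[:,1])<.085)]
    print(n,'hoop',len(h),len(h) and (np.percentile(h,[5,50,95],axis=0).round(4),cv2.minEnclosingCircle(h[:,:2].astype(np.float32))))
    j=q[(q[:,2]>.046)&(q[:,2]<.055)&(q[:,1]<-.08)&(q[:,1]>-.2)&(q[:,0]>-.08)&(q[:,0]<.06)]
    print('jaw y',len(j),np.percentile(j[:,1:],[1,50,99],axis=0).round(4) if len(j) else '')
    k=q[(q[:,2]>.062)&(q[:,2]<.075)&(q[:,1]<-.07)&(q[:,1]>-.2)&(q[:,0]<-.08)&(q[:,0]>-.17)]
    print('keeper',len(k),np.percentile(k,[2,50,98],axis=0).round(4) if len(k) else '')
    for z0 in np.arange(.06,.14,.01):
        w=q[(q[:,2]>=z0)&(q[:,2]<z0+.01)&(np.abs(q[:,0]+.125)<.05)&(q[:,1]>-.07)&(q[:,1]<.13)]
        if len(w)>5: print(round(z0,2),len(w),np.percentile(w[:,:2],[2,98],axis=0).round(3).tolist())
E
```

```text
7.15 [ 0.51438619 -0.29766704  0.26838325] [-3.14145058e+00  2.11169077e-04  2.91622147e+00] [ 0.40374934  0.50730246 -0.43814765]
s hoop 528 (array([[-0.0527, -0.059 ,  0.0384],
       [ 0.0077,  0.0007,  0.0429],
       [ 0.0634,  0.0547,  0.0449]]), ((0.005183471366763115, -0.0016203257255256176), 0.06913822889328003))
jaw y 366 [[-0.1472  0.0463]
 [-0.1181  0.0511]
 [-0.0961  0.0544]]
keeper 30 [[-0.1386 -0.1144  0.0622]
 [-0.1231 -0.109   0.0672]
 [-0.1085 -0.0948  0.0715]]
0.06 16 [[-0.142, -0.009], [-0.106, 0.013]]
0.07 46 [[-0.15, -0.01], [-0.091, 0.003]]
0.08 40 [[-0.153, -0.017], [-0.091, 0.025]]
0.09 37 [[-0.151, -0.022], [-0.091, 0.046]]
0.1 40 [[-0.15, -0.026], [-0.091, 0.06]]
0.11 82 [[-0.153, -0.034], [-0.091, 0.085]]
0.12 52 [[-0.15, -0.04], [-0.098, 0.085]]
w hoop 8894 (array([[-0.0562, -0.06  ,  0.0384],
       [-0.0038,  0.0082,  0.0415],
       [ 0.0586,  0.0715,  0.043 ]]), ((-7.753321551717818e-05, 0.008651113137602806), 0.07772912830114365))
jaw y 6798 [[-0.1455  0.0477]
 [-0.121   0.0495]
 [-0.0968  0.0512]]
keeper 375 [[-0.1404 -0.1146  0.0634]
 [-0.1253 -0.1115  0.0673]
 [-0.11   -0.1079  0.0691]]
0.06 240 [[-0.152, -0.014], [-0.106, 0.014]]
0.07 766 [[-0.158, -0.008], [-0.092, 0.009]]
0.08 849 [[-0.158, 0.005], [-0.092, 0.028]]
0.09 954 [[-0.158, 0.024], [-0.092, 0.046]]
0.1 300 [[-0.155, -0.034], [-0.092, 0.055]]
0.11 30 [[-0.136, -0.041], [-0.11, -0.033]]
0.12 859 [[-0.139, -0.042], [-0.111, -0.033]]
```

View pics/v3.png

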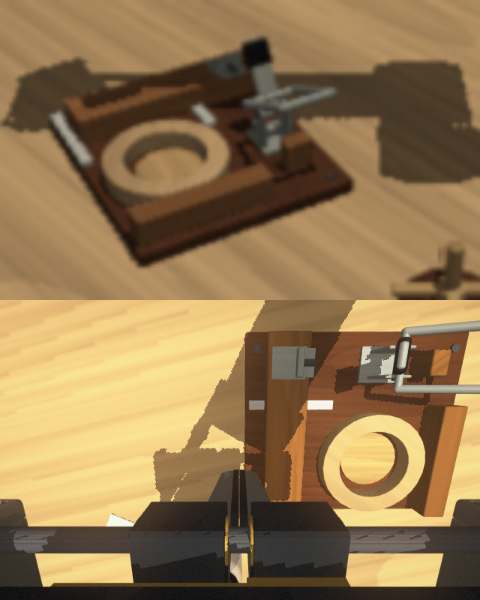

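The hoop lies flat in the jig around the disc (wrist view (185,465)), the jaw is about 33 mm open, and the loop is folded to +y. Next I'll push the jaw.

Request:
carry_out(
  hand=[1, 1, 1, 1, 1, 1, 1, 1, 1, 1, 1, 1, 1, 1],
  delta_pos=[
    [0, 0, -0.05],
    [0, 0, -0.1],
    [0, 0, -0.14],
    [0, 0, -0.152],
    [0, 0, -0.152],
    [0.0018, 0.0078, -0.152],
    [0.0031, 0.0136, -0.152],
    [0.0044, 0.0195, -0.152],
    [0.0055, 0.0244, -0.152],
    [0.0066, 0.0292, -0.152],
    [0.0077, 0.0341, -0.152],
    [0.0086, 0.038, -0.152],
    [0.0095, 0.042, -0.152],
    [0.0095, 0.042, -0.152],
  ],
  twist=[0, 0, 0, 0, 0, 0, 0, 0, 0, 0, 0, 0, 0, 0],
)

```text
t: 8.65
ee_pos: [0.5238, -0.2547, 0.1158]
ee_rot: [3.141, -0.001, 2.916]
force: [-0.2, -0.5, 0.3]
grip_width: 0.001
gripper_force: 0.1
```

Request:
carry_out(
  hand=[1, 1, 1, 1],
  delta_pos=[
    [0.0005, 0.002, 0],
    [0.001, 0.004, 0],
    [0.0013, 0.006, 0],
    [0.0013, 0.006, 0],
  ],
  twist=[0, 0, 0, 0],
)

```text
t: 9.05
ee_pos: [0.5251, -0.2492, 0.1159]
ee_rot: [3.141, -0.001, 2.916]
force: [-0.1, -2.0, -0.6]
grip_width: 0.003
gripper_force: 0.7
```

```bash
python3 - <<'E'
from h import *
s=bot.sense();print(s['t'],loc(np.array(s['ee_pos'])[None]),s['force'])
b=shot('scene','s4.png')
q=loc(cloud(b[0],b[2]).reshape(-1,3))
j=q[(q[:,2]>.046)&(q[:,2]<.055)&(q[:,1]<-.05)&(q[:,1]>-.2)&(q[:,0]>-.08)&(q[:,0]<.06)]
print('jaw y',len(j),np.percentile(j[:,1],[1,50,99]).round(4))
h=q[(q[:,2]>.036)&(q[:,2]<.0465)&(np.hypot(q[:,0],q[:,1])<.078)&(abs(q[:,1])<.06)];print(cv2.minEnclosingCircle(h[:,:2].astype(np.float32)))
E
```

```text
9.05 [[-0.03082888 -0.13036004  0.11585998]] [-0.11915844 -1.98456149 -0.64610136]
jaw y 392 [-0.123  -0.0875 -0.0647]
((0.003160243621096015, 0.001335542998276651), 0.06854062527418137)
```

Request:
carry_out(
  hand=[1, 1, 1],
  delta_pos=[
    [0.0002, 0.001, 0],
    [0.0004, 0.002, 0],
    [0.0004, 0.002, 0],
  ],
  twist=[0, 0, 0],
)

```text
t: 9.4
ee_pos: [0.5254, -0.2476, 0.1159]
ee_rot: [-3.141, -0.001, 2.916]
force: [-0.7, -3.4, -1.8]
grip_width: 0.001
gripper_force: 1.5
```

Request:
carry_out(
  hand=[1, 1, 1],
  delta_pos=[
    [0.0002, 0.001, 0],
    [0.0004, 0.0015, 0],
    [0.0004, 0.0015, 0],
  ],
  twist=[0, 0, 0],
)

```text
t: 9.7
ee_pos: [0.5255, -0.2472, 0.116]
ee_rot: [-3.139, -0.001, 2.916]
force: [-2.3, -7.5, -3.5]
grip_width: 0.001
gripper_force: 3.9
```

Request:
carry_out(
  hand=[1, 1, 1, 1, 0.8, 0.6, 0.4, 0.4, 0.4, 0.4, 0.4, 0.4],
  delta_pos=[
    [-0.002, -0.01, 0],
    [-0.002, -0.01, 0.03],
    [-0.002, -0.01, 0.08],
    [-0.002, -0.01, 0.12],
    [-0.006, 0.01, 0.155],
    [-0.012, 0.05, 0.165],
    [-0.02, 0.095, 0.165],
    [-0.03, 0.14, 0.165],
    [-0.035, 0.185, 0.165],
    [-0.0418, 0.22, 0.165],
    [-0.0418, 0.229, 0.165],
    [-0.0418, 0.229, 0.165],
  ],
  twist=[0, 0, 0, 0, 0, 0, 0, 0, 0, 0, 0, 0],
)

```text
t: 10.9
ee_pos: [0.4844, -0.0162, 0.2815]
ee_rot: [3.141, 0.001, 2.918]
force: [0.7, 0.0, 0.8]
grip_width: 0.602
gripper_force: 0.0
```

```bash
python3 - <<'E'
from h import *
s=bot.sense();print(s['t'],loc(np.array(s['ee_pos'])[None]),s['ee_rot'],s['force'])
b=shot('wrist','w5.png');a=shot('scene','s5.png');c=shot('top','t5.png')
v=cv2.resize(cv2.imread('pics/s5.png')[140:240,220:380],(640,400))
cv2.imwrite('pics/v5.png',cv2.resize(np.vstack([v,cv2.imread('pics/w5.png')]),(480,600)))
for n,x in(('w',b),('s',a),('t',c)):
  q=loc(cloud(x[0],x[2]).reshape(-1,3))
  j=q[(q[:,2]>.046)&(q[:,2]<.055)&(q[:,1]<-.05)&(q[:,1]>-.2)&(q[:,0]>-.08)&(q[:,0]<.06)]
  if len(j):print(n,'jaw y',len(j),np.percentile(j[:,1],[1,50,99]).round(4))
  for z0 in np.arange(.07,.14,.01):
    w=q[(q[:,2]>=z0)&(q[:,2]<z0+.01)&(np.abs(q[:,0]+.122)<.045)&(q[:,1]>-.06)&(q[:,1]<.11)]
    if len(w)>5: print(round(z0,2),len(w),np.percentile(w[:,:2],[2,98],axis=0).round(3).tolist())
  w=q[(q[:,2]>.10)&(q[:,2]<.14)&(np.abs(q[:,0]+.122)<.012)&(q[:,1]>.04)&(q[:,1]<.11)]
  if len(w):print('bar',len(w),np.median(w,0).round(4),w.max(0).round(4))
E
```

```text
10.9 [[-0.12211681  0.08785761  0.28150251]] [3.14107607e+00 5.30964175e-04 2.91801314e+00] [0.70701424 0.04758387 0.81199772]
w jaw y 2008 [-0.1121 -0.087  -0.0633]
0.07 816 [[-0.158, -0.008], [-0.094, 0.007]]
0.08 686 [[-0.158, -0.014], [-0.094, 0.028]]
0.09 687 [[-0.158, -0.02], [-0.096, 0.047]]
0.1 816 [[-0.158, -0.025], [-0.093, 0.066]]
0.11 1706 [[-0.157, -0.03], [-0.094, 0.084]]
0.12 700 [[-0.14, -0.04], [-0.112, -0.029]]
bar 325 [-0.1224  0.0805  0.1183] [-0.11    0.0844  0.1202]
s jaw y 385 [-0.1153 -0.0866 -0.0627]
0.07 45 [[-0.151, -0.012], [-0.091, 0.004]]
0.08 39 [[-0.152, -0.017], [-0.091, 0.027]]
0.09 37 [[-0.15, -0.023], [-0.091, 0.046]]
0.1 40 [[-0.151, -0.029], [-0.091, 0.06]]
0.11 79 [[-0.151, -0.034], [-0.091, 0.085]]
0.12 53 [[-0.151, -0.041], [-0.098, 0.085]]
bar 21 [-0.1197  0.0821  0.1199] [-0.1114  0.086   0.123 ]
t jaw y 803 [-0.113  -0.0876 -0.0627]
0.07 14 [[-0.157, -0.008], [-0.106, -0.004]]
0.08 20 [[-0.147, -0.014], [-0.115, -0.005]]
0.09 32 [[-0.158, -0.017], [-0.116, 0.043]]
0.1 41 [[-0.158, -0.022], [-0.115, 0.062]]
0.11 75 [[-0.158, -0.029], [-0.113, 0.085]]
0.12 81 [[-0.153, -0.041], [-0.111, 0.084]]
0.13 16 [[-0.138, -0.04], [-0.112, -0.033]]
bar 27 [-0.1236  0.0806  0.1208] [-0.1123  0.0849  0.1253]
```

View pics/v5.png

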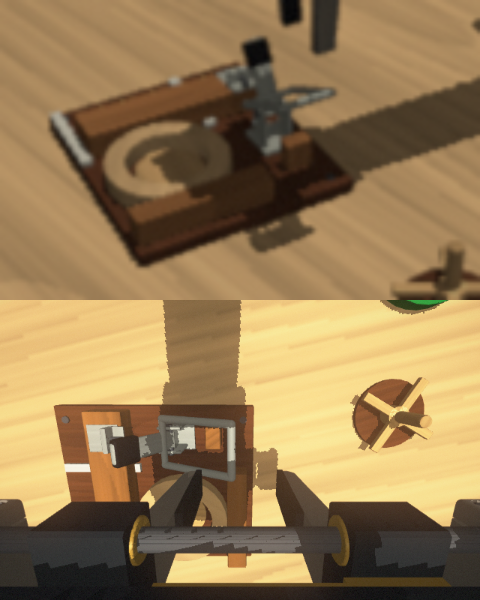

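The jaw now sits against the hoop, with its face at −63 mm. The loop bar is at wrist (232,450), measured at local y=80 mm, z=116 mm. I'll grip the bar and carry it over.

Request:
carry_out(
  hand=[0.4, 0.4, 0.4, 0.4, 0.95, 0.95, 0.95, 0.95, 0.95, 0.95, 0.95],
  delta_pos=[
    [-0.0016, -0.0072, -0.03],
    [-0.0016, -0.0072, -0.06],
    [-0.0016, -0.0072, -0.0835],
    [-0.0016, -0.0072, -0.0835],
    [-0.0016, -0.0072, -0.0835],
    [-0.0016, -0.0072, -0.0835],
    [-0.0016, -0.0072, -0.0835],
    [-0.0016, -0.0072, -0.0835],
    [-0.0016, -0.0072, -0.0835],
    [-0.0016, -0.0072, -0.0835],
    [-0.0016, -0.0072, -0.0835],
  ],
  twist=[0, 0, 0, 0, 0, 0, 0, 0, 0, 0, 0],
  force=6,
)

```text
t: 12.15
ee_pos: [0.4828, -0.0241, 0.198]
ee_rot: [3.141, 0.0, 2.916]
force: [-0.8, 1.1, 0.9]
grip_width: 0.097
gripper_force: 6.0
```

Request:
carry_out(
  hand=[0.95, 0.95, 0.95, 0.95, 0.95, 0.95, 0.95, 0.95, 0.95, 0.95, 0.95, 0.6, 0.6, 0.6, 0.6],
  delta_pos=[
    [-0.0012, -0.0054, 0.0085],
    [-0.0025, -0.0108, 0.0165],
    [-0.0055, -0.0241, 0.0297],
    [-0.009, -0.0396, 0.0399],
    [-0.0129, -0.0567, 0.0468],
    [-0.017, -0.0749, 0.05],
    [-0.0212, -0.0933, 0.0494],
    [-0.0253, -0.1112, 0.0451],
    [-0.0273, -0.12, 0.0415],
    [-0.0291, -0.128, 0.0373],
    [-0.0291, -0.128, 0.0373],
    [-0.0291, -0.128, 0.0373],
    [-0.0291, -0.128, 0.0373],
    [-0.0291, -0.128, 0.07],
    [-0.0291, -0.128, 0.1],
  ],
  twist=[0, 0, 0, 0, 0, 0, 0, 0, 0, 0, 0, 0, 0, 0, 0],
)

```text
t: 13.65
ee_pos: [0.453, -0.1512, 0.2973]
ee_rot: [3.14, -0.003, 2.917]
force: [0.2, 0.2, -0.1]
grip_width: 0.395
gripper_force: 0.0
```

Request:
carry_out(
  hand=[0.9, 1, 1],
  delta_pos=[
    [0, 0, 0],
    [0, 0, 0],
    [0, 0, 0],
  ],
  twist=[0, 0, 0],
)

```text
t: 13.95
ee_pos: [0.453, -0.1515, 0.2961]
ee_rot: [3.14, -0.003, 2.916]
force: [0.2, -0.6, -0.3]
grip_width: 0.159
gripper_force: 0.0
```

```bash
python3 - <<'E'
from h import *
s=bot.sense();print(s['t'],loc(np.array(s['ee_pos'])[None]),s['ee_rot'],s['force'],s['grip_width'])
b=shot('wrist','w6.png');a=shot('scene','s6.png')
v=cv2.resize(cv2.imread('pics/s6.png')[140:240,220:380],(640,400),interpolation=cv2.INTER_CUBIC)
cv2.imwrite('pics/v6.png',cv2.resize(np.vstack([v,cv2.imread('pics/w6.png')]),(480,600)))
for n,x in(('w',b),('s',a)):
  q=loc(cloud(x[0],x[2]).reshape(-1,3))
  for z0 in np.arange(.05,.14,.01):
    w=q[(q[:,2]>=z0)&(q[:,2]<z0+.01)&(np.abs(q[:,0]+.122)<.045)&(q[:,1]>-.13)&(q[:,1]<.11)]
    if len(w)>5: print(round(z0,2),len(w),np.percentile(w[:,:2],[2,98],axis=0).round(3).tolist())
E
```

```text
13.95 [[-0.12273531 -0.05109652  0.29608116]] [ 3.14040487e+00 -2.71265189e-03  2.91621584e+00] [ 0.22772274 -0.61790674 -0.26346507] 0.15946067678400244
0.05 2453 [[-0.157, -0.109], [-0.083, 0.062]]
0.06 1521 [[-0.158, -0.087], [-0.093, 0.011]]
0.07 912 [[-0.158, -0.031], [-0.094, -0.002]]
0.08 182 [[-0.137, -0.02], [-0.115, -0.011]]
0.09 170 [[-0.137, -0.025], [-0.115, -0.019]]
0.1 228 [[-0.14, -0.035], [-0.112, -0.025]]
0.11 310 [[-0.14, -0.048], [-0.112, -0.032]]
0.12 386 [[-0.139, -0.048], [-0.112, -0.039]]
0.05 151 [[-0.139, -0.111], [-0.078, 0.063]]
0.06 107 [[-0.154, -0.101], [-0.091, 0.012]]
0.07 83 [[-0.154, -0.072], [-0.091, -0.001]]
0.08 25 [[-0.135, -0.023], [-0.113, -0.012]]
0.09 28 [[-0.136, -0.03], [-0.112, -0.016]]
0.1 30 [[-0.139, -0.034], [-0.11, -0.023]]
0.11 34 [[-0.137, -0.044], [-0.109, -0.03]]
0.12 23 [[-0.138, -0.048], [-0.111, -0.038]]
```

View pics/v6.png

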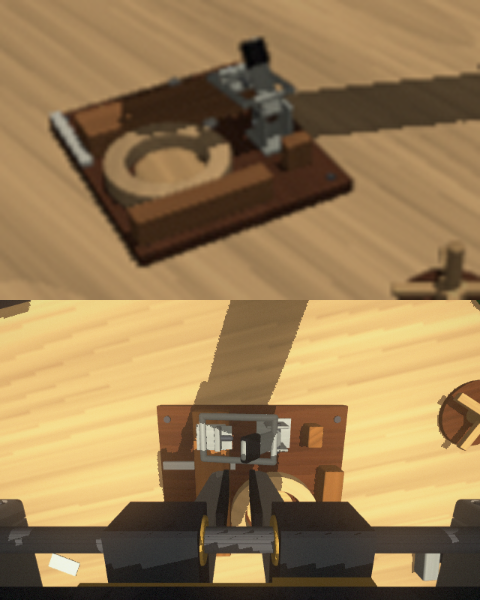

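```bash
python3 - <<'E'
from h import *
b=shot('wrist');q=loc(cloud(b[0],b[2]).reshape(-1,3))
for lo,hi,n in((-.150,-.143,'-x'),(-.105,-.098,'+x'),(-.137,-.110,'mid')):
  w=q[(q[:,0]>lo)&(q[:,0]<hi)&(q[:,2]>.0545)&(q[:,2]<.075)&(q[:,1]<-.06)&(q[:,1]>-.13)]
  print(n,len(w))
  for y in np.arange(-.124,-.06,.004):
    v=w[(w[:,1]>=y)&(w[:,1]<y+.004)]
    if len(v)>2: print(' ',round(y,3),len(v),v[:,2].max().round(4))
E
```

```text
-x 66
  -0.104 17 0.0589
  -0.1 29 0.0595
  -0.096 15 0.0582
  -0.064 4 0.0614
+x 188
  -0.104 18 0.0591
  -0.1 28 0.0591
  -0.096 24 0.0606
  -0.092 14 0.0595
  -0.088 14 0.061
  -0.084 14 0.0625
  -0.08 17 0.0623
  -0.076 14 0.0635
  -0.072 17 0.0643
  -0.068 14 0.0644
  -0.064 14 0.0649
mid 601
  -0.104 68 0.0596
  -0.1 110 0.0602
  -0.096 52 0.0594
  -0.084 64 0.0689
  -0.08 111 0.069
  -0.076 99 0.069
  -0.072 34 0.0619
  -0.068 33 0.0617
  -0.064 30 0.0621
```

```bash
python3 - <<'E'
import cv2
im=cv2.imread('pics/w6.png')[130:250,190:410]
cv2.imwrite('pics/v6c.png',cv2.resize(im,None,fx=3.5,fy=3.5,interpolation=cv2.INTER_CUBIC))
E
```

```text
(no output)
```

View pics/v6c.png

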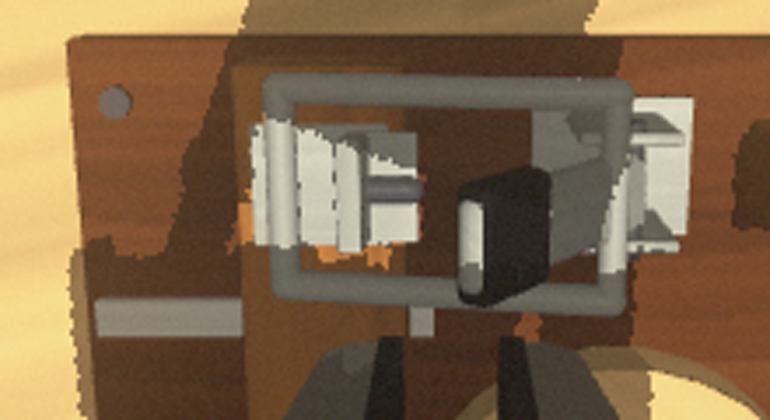

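The crop shows the bar behind the keeper: bar at (283,180), keeper plate at (350,190), measured at y=−99 mm against −80 mm. The lever leans at (500,240). Next I'll push the lever with closed fingers.

Request:
carry_out(
  hand=[1, 1, 1, 1, 1, 1, 1, 1, 1, 1, 1, 1],
  delta_pos=[
    [-0.0094, -0.0276, 0],
    [-0.0094, -0.0276, -0.04],
    [-0.0094, -0.0276, -0.08],
    [-0.0094, -0.0276, -0.096],
    [-0.0094, -0.0276, -0.096],
    [-0.0072, -0.0177, -0.096],
    [-0.005, -0.008, -0.096],
    [-0.0028, 0.0018, -0.096],
    [-0.0005, 0.0115, -0.096],
    [0.0017, 0.0213, -0.096],
    [0.0034, 0.0291, -0.096],
    [0.0045, 0.034, -0.096],
  ],
  twist=[0, 0, 0, 0, 0, 0, 0, 0, 0, 0, 0, 0],
  force=20,
)

```text
t: 15.3
ee_pos: [0.4581, -0.1171, 0.2015]
ee_rot: [3.141, -0.0, 2.917]
force: [-0.4, -1.1, 1.2]
grip_width: 0.003
gripper_force: 0.5
```

```bash
python3 - <<'E'
from h import *
s=bot.sense();print(s['t'],loc(np.array(s['ee_pos'])[None]),s['ee_rot'],s['force'],s['grip_width'])
b=shot('wrist','w7.png');a=shot('scene','s7.png')
v=cv2.resize(cv2.imread('pics/s7.png')[140:240,220:380],(640,400),interpolation=cv2.INTER_CUBIC)
cv2.imwrite('pics/v7.png',cv2.resize(np.vstack([v,cv2.imread('pics/w7.png')]),(480,600)))
for n,x in(('w',b),('s',a)):
  q=loc(cloud(x[0],x[2]).reshape(-1,3))
  w=q[(q[:,2]>.0545)&(q[:,2]<.075)&(q[:,1]<-.06)&(q[:,1]>-.13)&(abs(q[:,0]+.1235)<.014)]
  for y in np.arange(-.124,-.06,.004):
    v=w[(w[:,1]>=y)&(w[:,1]<y+.004)]
    if len(v)>2: print(' ',round(y,3),len(v),v[:,2].max().round(4))
E
```

```text
15.3 [[-0.12537293 -0.01640846  0.20154841]] [ 3.14114009e+00 -3.98251190e-04  2.91653556e+00] [-0.44833329 -1.08567229  1.24115325] 0.0031495494595661666
  -0.096 56 0.0587
  -0.092 200 0.0602
  -0.088 162 0.0598
  -0.084 108 0.0689
  -0.08 214 0.0696
  -0.076 300 0.0692
  -0.072 66 0.0619
  -0.068 61 0.0615
  -0.064 69 0.0617
  -0.084 5 0.0702
  -0.08 22 0.07
  -0.076 7 0.0686
  -0.072 5 0.0633
  -0.068 6 0.061
  -0.064 5 0.0596
```

View pics/v7.png

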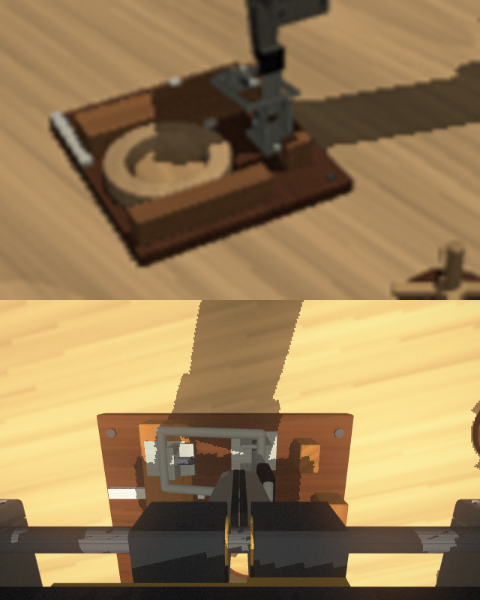

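The wrist view shows the lever upright, pushed by the fingers at (240,490). The bar is low behind the keeper, at y −91 mm. I'll continue along the arc.

Request:
carry_out(
  hand=[1, 1, 1, 1, 1, 1, 1, 1, 1, 1, 1],
  delta_pos=[
    [0.0018, 0.0078, -0.001],
    [0.0035, 0.0156, -0.002],
    [0.0056, 0.0248, -0.003],
    [0.0067, 0.0295, -0.006],
    [0.0078, 0.0345, -0.009],
    [0.0088, 0.0388, -0.013],
    [0.0097, 0.0428, -0.017],
    [0.0105, 0.0463, -0.0215],
    [0.0112, 0.0494, -0.0265],
    [0.0118, 0.0518, -0.0315],
    [0.0123, 0.054, -0.037],
  ],
  twist=[0, 0, 0, 0, 0, 0, 0, 0, 0, 0, 0],
)

```text
t: 16.5
ee_pos: [0.4703, -0.064, 0.1641]
ee_rot: [3.141, -0.0, 2.916]
force: [1.0, 0.6, 2.3]
grip_width: 0.009
gripper_force: 0.7
```

Request:
carry_out(
  hand=[1, 1, 1, 1],
  delta_pos=[
    [0.0003, 0.0012, -0.004],
    [0.0005, 0.002, -0.007],
    [0.0005, 0.002, -0.01],
    [0.0005, 0.002, -0.01],
  ],
  twist=[0, 0, 0, 0],
)

```text
t: 16.9
ee_pos: [0.4703, -0.0622, 0.154]
ee_rot: [3.141, -0.002, 2.916]
force: [-0.2, 0.3, -0.0]
grip_width: 0.004
gripper_force: 0.0
```

Request:
carry_out(
  hand=[1, 1, 1],
  delta_pos=[
    [0, 0, -0.002],
    [0, 0, -0.004],
    [0, 0, -0.004],
  ],
  twist=[0, 0, 0],
)

```text
t: 17.2
ee_pos: [0.4708, -0.0623, 0.1506]
ee_rot: [-3.142, -0.0, 2.916]
force: [-0.5, 0.4, 0.4]
grip_width: 0.0
gripper_force: 0.0
```

Request:
carry_out(
  hand=[1, 1, 1],
  delta_pos=[
    [0, 0, -0.001],
    [0, 0, -0.002],
    [0, 0, -0.002],
  ],
  twist=[0, 0, 0],
)

```text
t: 17.5
ee_pos: [0.4711, -0.0624, 0.1503]
ee_rot: [-3.141, -0.0, 2.916]
force: [-5.5, 1.6, 13.7]
grip_width: 0.006
gripper_force: 6.6
```

Firm contact at the stop: 14 N, with the fingertips at z≈62 mm, which is the height of the flat lever's top. I'll retreat and check.

Request:
carry_out(
  hand=[1, 1, 1, 1, 1, 1, 1, 1, 1, 1],
  delta_pos=[
    [0, 0, 0.01],
    [0, 0, 0.03],
    [0, 0, 0.07],
    [0, 0, 0.11],
    [0, 0.03, 0.15],
    [0, 0.07, 0.17],
    [0, 0.11, 0.17],
    [0, 0.15, 0.17],
    [0, 0.18, 0.17],
    [0, 0.18, 0.17],
  ],
  twist=[0, 0, 0, 0, 0, 0, 0, 0, 0, 0],
)

```text
t: 18.5
ee_pos: [0.4704, 0.1205, 0.319]
ee_rot: [3.141, 0.0, 2.92]
force: [-0.1, -0.4, 0.8]
grip_width: 0.003
gripper_force: 0.0
```

```bash
python3 - <<'E'
from h import *
s=bot.sense();print(s['t'],s['ee_pos'],s['force'])
b=shot('top','t8.png');a=shot('scene','s8.png')
v=cv2.resize(cv2.imread('pics/s8.png')[140:240,220:380],(640,400),interpolation=cv2.INTER_CUBIC)
u=cv2.resize(cv2.imread('pics/t8.png')[130:250,260:452],(640,400),interpolation=cv2.INTER_CUBIC)
cv2.imwrite('pics/v8.png',cv2.resize(np.vstack([v,u]),(480,600)))
for n,x in(('t',b),('s',a)):
  q=loc(cloud(x[0],x[2]).reshape(-1,3))
  w=q[(q[:,2]>.0545)&(q[:,2]<.2)&(abs(q[:,0]+.1245)<.010)]
  for y in np.arange(-.12,.1,.008):
    v=w[(w[:,1]>=y)&(w[:,1]<y+.008)]
    if len(v)>1: print(n,round(y,3),len(v),v[:,2].max().round(4))
  h=q[(q[:,2]>.036)&(q[:,2]<.0465)&(np.hypot(q[:,0],q[:,1])<.078)&(abs(q[:,1])<.06)];print(cv2.minEnclosingCircle(h[:,:2].astype(np.float32)))
E
```

```text
18.5 [0.4704019  0.12053115 0.31904989] [-0.14828735 -0.35668864  0.81236936]
t -0.104 5 0.0573
t -0.088 13 0.0634
t -0.08 14 0.0722
t -0.072 26 0.0736
t -0.064 17 0.0631
t -0.056 3 0.0626
t -0.008 15 0.0658
t 0.0 18 0.068
t 0.008 21 0.0694
t 0.016 19 0.068
t 0.024 21 0.0658
t 0.032 21 0.0661
t 0.04 20 0.0686
t 0.048 19 0.0672
t 0.056 20 0.069
t 0.064 21 0.0684
t 0.072 21 0.0681
t 0.08 2 0.0613
((0.003264112863689661, 0.00472130486741662), 0.06793730705976486)
s -0.08 19 0.0703
s -0.072 8 0.0633
s -0.064 9 0.0612
s -0.008 4 0.0643
s 0.0 11 0.0647
s 0.008 8 0.0656
s 0.016 8 0.0653
s 0.024 8 0.065
s 0.032 10 0.0647
s 0.04 8 0.0654
s 0.048 8 0.0652
s 0.056 11 0.0668
s 0.064 10 0.0651
s 0.072 15 0.0652
((0.0038382329512387514, 0.0029450070578604937), 0.06839974969625473)
```

View pics/v8.png

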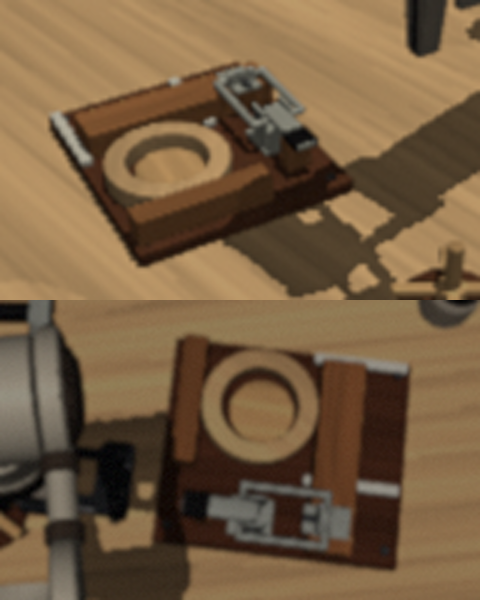

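The pictures show the lever flat toward +y (top view (215,505)), the bar behind the keeper at (325,513), and the hoop held between the jaw and the fence at (260,405).

```bash
python3 -c "
from bench import bot
print(bot.sign_off())"
```

```text
the job is handed in; nothing more can be done
None
```

The job is handed in at about 18.6 s of the 72 s allowed: the larger hoop is on the disc and clamped, with the jaw against it, the loop's bar behind the keeper and the lever fully flat; I didn't touch the small hoop, hammer or jar.

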